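# Lock the stencil jig on a blank board

### The job

Lock the blank board in the stencil jig: with the fingertips push the red knob along the long leg of its L-shaped slot until it reaches the corner, so that the blue fence drives the board up to the end stop, then push the knob sideways to the closed end of the short leg, beside the green mark, and leave it there. Only push the knob from outside, without taking it between the fingers; do not touch the board itself, and leave the spray can, the tape roll and the pen caddy where they stand.

Things in the scene. Friction and masses are not known exactly. Their poses are not given: they have to be found in the camera images.
- jig: The jig, fixed to the table at a changing place and yaw: grey base 12 mm thick, x -125 to +250, y -78 to +113 mm about its origin, and a steel cover, x -115 to +30, y -55 to +85 mm, top 32 mm above the table. Origin on the table under the corner of the L slot. +x runs along the long leg to the board and end stop, +y along the short leg from corner to closed end, z up.
- corner (a point): The corner of the L-shaped slot, on the cover's top, 32 mm above the table. The slot is 16 mm wide. Positions of the knob's axis in the jig frame: long leg x -80 to 0 mm at y = 0; short leg y 0 to +40 mm at x = 0.
- knob (a point): Centre of the red knob, 61 mm above the table: upright cylinder 28 mm in diameter, 36 to 86 mm above the table. Its 12 mm pin runs in the slot with 2 mm play each side and cannot be lifted out. It slides at about 2 N (4 to 8 N while the fence pushes the board), has no spring, stays where left, and stops hard at the slot's ends. Nothing else stands above the cover.
- notch (a point): Where the knob's centre must finally be: the closed end of the short leg, 61 mm above the table (with play the knob may rest about 2 mm to any side of it). A green painted mark lies on the cover just beyond, 16 to 40 mm further along the jig's +y.
- fence (a joint): Travel in m of the blue fence, and of the knob with it, along the jig's +x: 0 = start of the long leg, 0.080 = in line with the short leg (which is entered only above about 0.078), 0.082 = hard against the corner wall. Starts at 0.002 to 0.022. The fence's head is 125 mm wide, 12 mm thick, its top 36 mm above the table, its pushing face 127 mm ahead (+x) of the knob's axis.
- pin (a joint): Travel in m of the knob across the fence along the jig's +y: 0 = on the centre line of the long leg, 0.040 = end of the short leg (0.042 hard against it).
- board_mid (a point): Centre of the loose white board, 100 (x) x 140 (y) x 18 mm, about 0.25 kg, lying flat on the jig's base between fence and stop; centre 21 mm above the table. Against the stop its centre is 50 mm short of the end stop, an aluminium bar with its near face at jig x = +230 mm, top 36 mm above the table; once the fence is locked it has 1 to 5 mm of play.
- can_mid (a point): Centre of a standing spray can, 66 mm in diameter, 190 mm tall; a bystander.
- tape_mid (a point): Centre of an orange roll of tape lying flat, 84 mm in diameter, 30 mm tall; a bystander.
- caddy_mid (a point): Middle of the body of an open white pen caddy, 70 x 70 x 90 mm, with pens standing out to 155 mm above the table; a bystander.
- board: The same board; origin at the centre of its underside, axes along its 100 mm (x) and 140 mm (y) sides.
Not all that is in view belongs to the job. Of the things that look like the board, the middle-sized one is meant.

How it is judged:
By the outcome, as a careful person would: the job done as asked, in the order asked, and still so for the second after the job is handed in, with the robot touching nothing.
It also fails if it takes over 42 s, if anything falls off the work surface, if the arm or the gripper's body presses on something with over 40 N, if the wrist force passes 120 N, or if a joint passes its speed limit or range.

### The arm

A 7-joint arm with a two-finger parallel gripper is mounted at the origin on the work surface. World frame = base frame: x ahead of the robot, y to its left, z up, the work surface at z = 0. Lengths are in m, angles in rad, forces in N, time in s.
With the tool pointing down it reaches from about 0.4 to 0.75 m from the base axis. Payload 19.5 kg.
Tool frame: the origin (TCP) lies at the very end of the fingers, on their centre line; the grasp point (between the pads) lies 19 mm behind it; x points along the fingers, z is the direction in which the jaws open and shut, and the axes are right-handed (so a half turn about x gives the same grasp; the last joint's range is limited). The gripper opens to 85 mm and grips with 20 to 120 N. Pads are 22 mm wide; open, the fingers measure 114 mm over their backs; the gripper's body (76 mm by 85 mm) begins 54 mm behind the grasp point. The pads swing forward as they close: fully open they stand 13 mm farther back than shut.
Start: joints at [1.266, 0.707, -0.028, 1.485, 0.022, 0.951, -0.075], TCP at [0.149, -0.555, 0.231] pointing down, gripper open.
Joint ranges: [-2.71, 2.71], [-0.32, 2.16], [-1.57, 1.52], [0, 2.45], [-1.46, 4.6], [0, 2.02], [-2.83, 2.83]. Speed limits (rad/s): [1.89, 1.89, 2.57, 2.57, 3.01, 3.01, 3.01].

### API

Orientations are given as a unit quaternion [w, x, y, z].
In Python, from workcell import state, grab_frame, get_calibration, sign_off, trace gives the robot as it stands.
- The arm moves only by the tool step_arm, never from a script. Its argument "steps" is a list of rows, each a list of 7 numbers: the shift along the tool's x, y, z in mm, then the turn, a rotation vector about the tool's x, y, z in degrees, then the closure, from -1 (fully open) to 1 (shut), so that 0 is half open. A call has 1 to 12 rows; each row shifts and turns the commanded pose from where the row before left it, along the tool's axes as they then stand; what a row does not reach is not made up. A row lasts 1/8 s, in which the tool goes at most 62.5 mm and 10.7 degrees, less where a joint would pass 70% of its speed; a pose out of reach is approached as far as the arm can. A call with a gripper value outside its range is refused whole. The fingers move at their own pace and stop on an object; the grip force is fixed at half the most. Time passes only in rows, so rows that do not move let the fingers close. It gives the time, the measured TCP pose, the force and the opening at its end, in the units of the state.
- state(): the state, without advancing time (a new reading comes with each control period).
- grab_frame(name): name is "scene" or "top" or "wrist"; returns the picture (384x512x3 uint8, red, green, blue); there is no depth.
- get_calibration(name): a dict with "intrinsics" (3x3 intrinsics, pixels), "xyz" and "attitude" of the camera in the world. Camera axes: x right, y down, z forward; pixel columns grow to the right and rows downward; lengths in m; the calibration is good to about 2 mm. The wrist camera is an equidistant fisheye: a pixel r from the principal point sees the ray r / f radians off the axis. A picture is of the moment at which its call begins: read the wrist's pose just before it. get_calibration takes no time and is no camera call; for the wrist camera it gives the pose at the moment of the call.
- sign_off(): hands the job in, once; it reports no verdict.
Trained networks look in the newest picture that a camera, given by its name, has taken for a name from the list of things; names that differ only in an ending like _2 or _b are one class to them, and where a whole thing is asked for, a point or a joint stands for the part that bears it (a point fixed in the world has none). Each returns a list of dicts, best first, with "conf" (0 to 1); they miss things now and then, are a little off and sometimes report something else, mostly with a low value. They report only what shows in the picture. A call takes as long as a camera call. They do not tell look-alikes from the thing itself.
- trace(label, camera): "mask" (384x512 bool, what is visible of it) and "at" ([column, row] in pixels, amid what is visible of it).
The state is a dict: "t": time; "q": joint angles; "dq": joint speeds; "effort": joint torques, N m; "ee_pos": TCP position; "ee_rot": TCP orientation; "force": force on the tool from outside, world axes, zero at the start; "wrist_torque": the same for the moment, N m; "grip_width": opening from 0.0 (shut) to 1.0 (fully open).
Only numpy, scipy, OpenCV 4.12 (cv2) and the standard library are available. Lean on these libraries where they do the work, as an engineer would, in place of code of your own. Each camera call takes 0.05 s, during which the arm holds its last target.

## Working session

There is one attempt and no reset: what is moved stays moved. The work goes in short steps, Python scripts to look and compute and a tool call to move; the robot and the scene stay as the last step left them, time stands still between calls to the robot, and variables do not carry over. Pictures are saved under pics/ and viewed, and the job is handed in when it is done.

Besides the shell and the picture viewer there is one more tool, called after "Emit:" by a JSON object that holds its "fn" and its "kwargs", one argument or row to a line. step_arm: Moves the arm, as the interface text tells. Its arguments: {"type":"object","properties":{"steps":{"type":"array"}},"required":["steps"]}

```bash
mkdir -p pics; ls
python3 - <<'E'
from workcell import *
import cv2
s=state();print(s)
for n in("scene","top","wrist"):
    print(n,get_calibration(n))
    cv2.imwrite(f"pics/a_{n}.png",grab_frame(n)[:,:,::-1])
E
```

```text
pics
{'t': 0.0, 'q': array([ 1.26628946,  0.70710396, -0.02764919,  1.48497331,  0.02199579,
        0.95090861, -0.07553804]), 'dq': array([ 0.00074928, -0.00063437,  0.0007933 ,  0.00060291, -0.00010245,
       -0.0006292 , -0.00185477]), 'effort': array([-7.37206501e-04, -8.83204579e+01,  1.23547778e+00, -2.36168075e+01,
        1.72273343e-02,  6.58851859e-03, -7.58375847e-06]), 'ee_pos': array([ 0.14932924, -0.55500489,  0.23083267]), 'ee_rot': array([ 0.56089016,  0.43041293,  0.56150723, -0.4299495 ]), 'force': array([-0.32542791,  0.23867308, -0.32132691]), 'wrist_torque': array([-0.00828747, -0.05159791, -0.02429082]), 'grip_width': 1.0001732072327245}
scene {'intrinsics': array([[355.4061826 ,   0.        , 259.53853667],
       [  0.        , 355.4061826 , 189.11943131],
       [  0.        ,   0.        ,   1.        ]]), 'xyz': array([1.07363181, 0.62731275, 0.86030606]), 'attitude': array([-0.13250749,  0.30788759,  0.85915337, -0.38665551])}
top {'intrinsics': array([[493.88411955,   0.        , 253.99701989],
       [  0.        , 493.88411955, 189.56462828],
       [  0.        ,   0.        ,   1.        ]]), 'xyz': array([ 0.40278796, -0.04915131,  1.38515516]), 'attitude': array([-0.03443783,  0.71445909, -0.6978276 ,  0.03740161])}
wrist {'intrinsics': array([[297.31863964,   0.        , 256.22239142],
       [  0.        , 297.31863964, 197.10543411],
       [  0.        ,   0.        ,   1.        ]]), 'xyz': array([ 0.21473313, -0.53913038,  0.37313997]), 'attitude': array([ 0.10557378,  0.78651834, -0.6029547 , -0.08178457])}
```

View pics/a_scene.png

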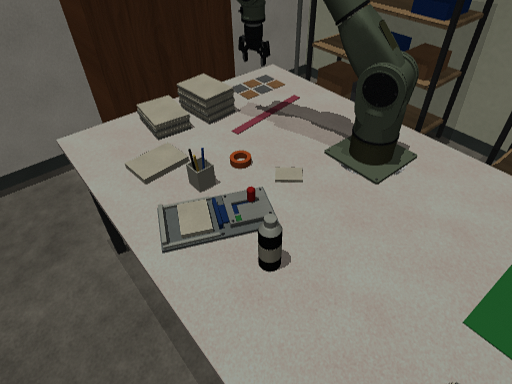

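View pics/a_top.png

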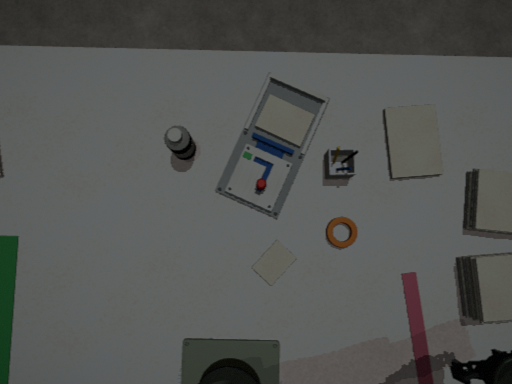

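View pics/a_wrist.png

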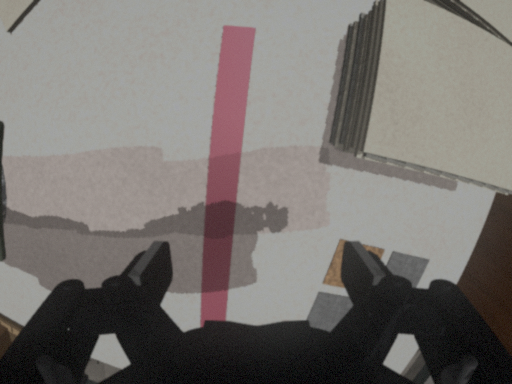

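The jig is at (272,145) in the top picture, with the board at (285,120), the knob at (261,184) and the green mark at (248,155). Three things look like the board. The large one is at (412,142), the small one at (275,262), and the middle-sized one lies in the jig at (285,120), which is the one meant. The caddy (340,163), can (180,140) and tape (341,232) are bystanders.

```bash
cat > h.py <<'E'
import numpy as np, cv2
from scipy.spatial.transform import Rotation as R
from workcell import *
def cam(n):
    c=get_calibration(n);return c["intrinsics"],c["xyz"],R.from_quat(np.roll(c["attitude"],-1)).as_matrix()
def ray(c,uv):
    K,p,M=c; d=np.array([(uv[0]-K[0,2])/K[0,0],(uv[1]-K[1,2])/K[1,1],1]);d=M@d;return p,d/np.linalg.norm(d)
def atz(c,uv,z):
    p,d=ray(c,uv);return p+d*(z-p[2])/d[2]
def tri(c1,u1,c2,u2):
    A=np.zeros((3,3));b=np.zeros(3);rs=[ray(c1,u1),ray(c2,u2)]
    for p,d in rs:
        P=np.eye(3)-np.outer(d,d);A+=P;b+=P@p
    x=np.linalg.solve(A,b);return x,[np.linalg.norm((np.eye(3)-np.outer(d,d))@(x-p)) for p,d in rs]
def proj(c,X):
    K,p,M=c;q=M.T@(np.asarray(X)-p);return (K@(q/q[2]))[:2]
E
python3 - <<'E'
from h import *
ims={}
for n in("scene","top"): ims[n]=grab_frame(n)
S,T=cam("scene"),cam("top")
res={}
for l in("knob","jig","board","fence","can_mid","tape_mid","caddy_mid"):
    for n in("scene","top"):
        r=trace(l,n); res[l,n]=r
        print(l,n,[(round(x["conf"],2),np.round(x["at"],1),x["mask"].sum()) for x in r[:3]])
for l in("knob","can_mid","tape_mid","caddy_mid"):
    a,b=res[l,"scene"],res[l,"top"]
    if a and b:print(l,tri(S,a[0]["at"],T,b[0]["at"]))
np.save("/tmp/res.npy",res,allow_pickle=True)
im=ims["top"][60:230,200:340];cv2.imwrite("pics/b_top.png",cv2.resize(im[:,:,::-1],None,fx=4,fy=3.5,interpolation=cv2.INTER_CUBIC) if 0 else cv2.resize(im[:,:,::-1],None,fx=3.5,fy=3.5,interpolation=cv2.INTER_CUBIC))
im=ims["scene"][170:270,140:290];cv2.imwrite("pics/b_scene.png",cv2.resize(im[:,:,::-1],None,fx=5,fy=5,interpolation=cv2.INTER_CUBIC))
for n in ims: np.save(f"/tmp/{n}.npy",ims[n])
E
```

```text
knob scene [(0.41, array([220.9, 211.9]), np.int64(345))]
knob top [(0.48, array([283.6, 120.3]), np.int64(1748)), (0.42, array([258.6, 185.3]), np.int64(78))]
jig scene [(0.75, array([222. , 220.2]), np.int64(3687))]
jig top [(0.86, array([268.5, 156.5]), np.int64(7138))]
board scene [(0.9, array([156.3, 163.4]), np.int64(1450)), (0.66, array([194.7, 219.6]), np.int64(1040)), (0.6, array([287.9, 175. ]), np.int64(412))]
board top [(0.72, array([274.1, 263.1]), np.int64(1001)), (0.63, array([285.8, 120.4]), np.int64(1728)), (0.58, array([407.8, 140.8]), np.int64(3774))]
fence scene [(0.72, array([220.4, 208.9]), np.int64(476))]
fence top [(0.87, array([265.3, 150.3]), np.int64(815)), (0.47, array([258.9, 182.1]), np.int64(105))]
can_mid scene [(0.6, array([268.1, 243. ]), np.int64(1216))]
can_mid top [(0.61, array([179.8, 141.6]), np.int64(796)), (0.34, array([266.5, 152.7]), np.int64(806))]
tape_mid scene [(0.64, array([241., 161.]), np.int64(333)), (0.18, array([221.3, 214.2]), np.int64(417))]
tape_mid top [(0.77, array([349. , 230.3]), np.int64(542)), (0.42, array([264.5, 157.2]), np.int64(7102))]
caddy_mid scene [(0.88, array([203.7, 175.6]), np.int64(778)), (0.47, array([250.8, 194. ]), np.int64(101))]
caddy_mid top [(0.97, array([337.7, 163.1]), np.int64(944))]
knob (array([ 0.69976164, -0.10268878,  0.05884247]), [np.float64(0.040142381849299504), np.float64(0.04014238184929922)])
can_mid (array([0.65905829, 0.14576444, 0.0928273 ]), [np.float64(0.001577164478746421), np.float64(0.0015771644787464071)])
tape_mid (array([ 0.42776765, -0.31465004, -0.00181019]), [np.float64(0.010963103513524338), np.float64(0.010963103513524338)])
caddy_mid (array([ 0.61415448, -0.27819911,  0.04342008]), [np.float64(0.005112285011222451), np.float64(0.005112285011222381)])
```

View pics/b_top.png

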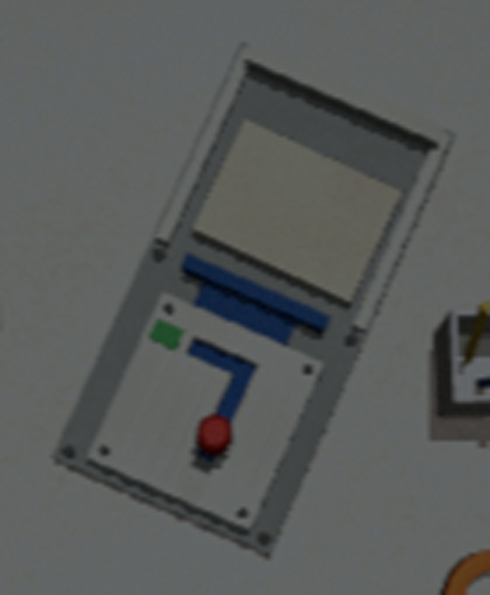

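View pics/b_scene.png

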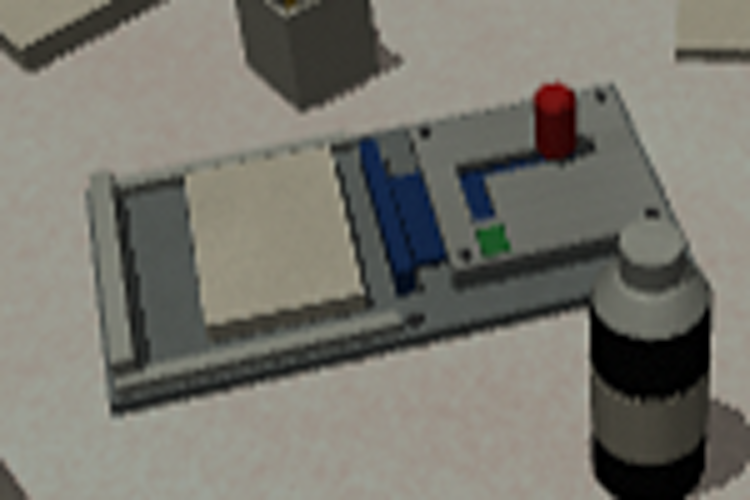

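Run:
```python
from h import *
from scipy.optimize import least_squares
S,T=cam("scene"),cam("top")
uT=lambda x,y:np.array([(x+.5)/3.5-.5+200,(y+.5)/3.5-.5+60]); uS=lambda x,y:np.array([(x+.5)/5-.5+140,(y+.5)/5-.5+170])
obs=[(T,uT(165,295),(30,85,32)),(T,uT(322,360),(30,-55,32)),(T,uT(248,530),(-115,-55,32)),(T,uT(90,462),(-115,85,32)),
(T,uT(55,457),(-125,113,12)),(T,uT(270,553),(-125,-78,12)),
(T,uT(255,367),(8,-8,32)),(T,uT(195,338),(8,48,32)),
(S,uS(457,268),(30,85,32)),(S,uS(412,128),(30,-55,32)),(S,uS(615,85),(-115,-55,32))]
def W(p,j): c,s=np.cos(p[2]),np.sin(p[2]); return np.array([p[0]+(c*j[0]-s*j[1])/1e3,p[1]+(s*j[0]+c*j[1])/1e3,j[2]/1e3])
f=lambda p:np.concatenate([proj(c,W(p,j))-u for c,u,j in obs])
r=least_squares(f,[.65,-.06,-.4],loss="soft_l1");p=r.x
print("jig",p,np.degrees(p[2]));print(f(p).reshape(-1,2).round(1))
np.save("/tmp/jig.npy",p)
us={}
for n,c in(("scene",S),("top",T)):
    im=np.load(f"/tmp/{n}.npy").astype(int);m=(im[:,:,0]>70)&(im[:,:,0]>2.2*im[:,:,1])&(im[:,:,0]>2.2*im[:,:,2])
    k,l,st,ce=cv2.connectedComponentsWithStats(m.astype(np.uint8))
    for i in range(1,k):
        if st[i,4]>20:print(n,st[i],ce[i])
def jf(X): c,s=np.cos(p[2]),np.sin(p[2]);d=(X[:2]-p[:2])*1e3;return np.array([c*d[0]+s*d[1],-s*d[0]+c*d[1]])
# top: visible centroid
```

```text
jig [ 0.60839488 -0.09503821 -0.39452927] -22.6048618173584
[[-0.8 -0.3]
 [ 0.6  1.4]
 [ 0.6  0.6]
 [-0.8 -0.6]
 [-1.   0.7]
 [ 0.2  1.1]
 [ 1.  -0.3]
 [-0.4 -0.1]
 [-0.4  0.8]
 [-0.6  0. ]
 [-0.9  0.4]]
scene [230 151  21  13 128] [239.921875  157.1953125]
scene [247 187   8   6  35] [250.28571429 189.31428571]
top [257 179   9   8  55] [260.92727273 182.6       ]
```

Run:
```python
from h import *
S,T=cam("scene"),cam("top");p=np.load("/tmp/jig.npy")
def jf(X): c,s=np.cos(p[2]),np.sin(p[2]);d=(X[:2]-p[:2])*1e3;return np.array([c*d[0]+s*d[1],-s*d[0]+c*d[1]]).round(1)
for u,v in(((261,182.6),(250.6,188.3)),((261,183.2),(250.6,188.8))):
    x,e=tri(T,u,S,v);print(x,e,jf(x),jf(atz(T,u,.086)),jf(atz(S,v,.086)))
c,s=np.cos(p[2]),np.sin(p[2]);J=np.array([[c,-s],[s,c]])
for l,j in(("start",(-70,0)),("corner",(0,0)),("notch",(0,40)),("board@stop",(180,0))): print(l,p[:2]+J@np.array(j)/1e3)
t=state();Rt=R.from_quat(np.roll(t["ee_rot"],-1)).as_matrix();print(Rt.round(3))
```

```text
[ 0.55371066 -0.0708045   0.08807043] [np.float64(0.0004912139573902931), np.float64(0.0004912139573903472)] [-59.8   1.4] [-59.1   1.3] [-60.8  -0.7]
[ 0.55284594 -0.0712262   0.08503216] [np.float64(1.3804379829396378e-05), np.float64(1.3804379829525791e-05)] [-60.4   0.6] [-60.6   0.6] [-60.2   1.7]
start [ 0.54377245 -0.06813205]
corner [ 0.60839488 -0.09503821]
notch [ 0.62376983 -0.0581111 ]
board@stop [ 0.77456685 -0.16422547]
[[-0.     0.966  0.26 ]
 [ 0.     0.26  -0.966]
 [-1.    -0.    -0.   ]]
```

The knob stands at jig (−60, 0.5) mm with its top near 0.085 m. That agrees with the text: it lies on the slot line and the height matches. The jig yaw is −22.6°. I'll go above and behind the knob with the gripper shut.

Emit:
{"fn": "step_arm", "kwargs": {
  "steps": [
    [0, 40, -33, 0, 0, 0, 1],
    [0, 40, -33, 0, 0, 0, 1],
    [0, 40, -33, 0, 0, 0, 1],
    [0, 40, -33, 0, 0, 0, 1],
    [0, 40, -33, 0, 0, 0, 1],
    [0, 40, -33, 0, 0, 0, 1],
    [0, 40, -33, 0, 0, 0, 1],
    [0, 40, -33, 0, 0, 0, 1],
    [0, 40, -33, 0, 0, 0, 1],
    [0, 40, -33, 0, 0, 0, 1],
    [0, 40, -33, 0, 0, 0, 1],
    [0, 36, -29, 0, 0, 0, 1]
  ]
}}

```text
t: 2.45
ee_pos: [0.5081, -0.0512, 0.2314]
ee_rot: [0.561, 0.43, 0.561, -0.43]
force: [-0.3, 0.1, 0.4]
grip_width: -0.003
```

Emit:
{"fn": "step_arm", "kwargs": {
  "steps": [
    [0, 0, 0, 9.4, 0, 0, 1],
    [0, 0, 0, 9.4, 0, 0, 1],
    [0, 0, 0, 9.4, 0, 0, 1],
    [0, 0, 0, 9.5, 0, 0, 1],
    [0, 0, 0, 0, 0, 0, 1]
  ]
}}

```text
t: 3.08
ee_pos: [0.5072, -0.0528, 0.2313]
ee_rot: [-0.392, -0.588, -0.392, 0.588]
force: [-1.0, -0.5, -1.1]
grip_width: 0.001
```

```bash
cat >> h.py <<'E'
p=np.load("/tmp/jig.npy")
def st():
    s=state();c,sn=np.cos(p[2]),np.sin(p[2]);Jm=np.array([[c,sn],[-sn,c]])
    Rt=R.from_quat(np.roll(s["ee_rot"],-1)).as_matrix()
    print("t",round(s["t"],2),"jig xy",(Jm@(s["ee_pos"][:2]-p[:2])*1e3).round(1),"z",(s["ee_pos"][2]*1e3).round(1),"F jig",(Jm@s["force"][:2]).round(1),s["force"][2].round(1),"grip",round(s["grip_width"],2))
    print("tool in jig:",(np.block([[Jm,np.zeros((2,1))],[np.zeros((1,2)),np.eye(1)]])@Rt).round(3).tolist(),"q",s["q"].round(2))
E
python3 - <<'E'
from h import *
st()
im=grab_frame("wrist");cv2.imwrite("pics/c_w.png",im[:,:,::-1])
E
```

```text
t 3.08 jig xy [-1.096e+02  1.000e-01] z 231.3 F jig [-0.8 -0.8] -1.1 grip 0.0
tool in jig: [[-0.0, 1.0, 0.0], [-0.0, 0.0, -1.0], [-1.0, -0.0, 0.0]] q [-0.12  0.63  0.29  1.72 -0.23  0.82 -1.69]
```

View pics/c_w.png

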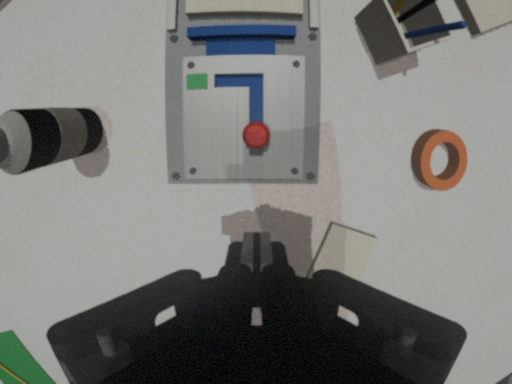

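The wrist view shows the shut fingers (256,245) exactly in line with the slot and the knob (256,135), and the jig yaw looks right. The green mark is at (197,81). Next I'll go down behind the knob.

Emit:
{"fn": "step_arm", "kwargs": {
  "steps": [
    [40, 0, 0, 0, 0, 0, 1],
    [40, 0, 0, 0, 0, 0, 1],
    [40, 0, 0, 0, 0, 0, 1],
    [35, 0, 0, 0, 0, 0, 1],
    [20, 0, 0, 0, 0, 0, 1],
    [8, 0, 0, 0, 0, 0, 1],
    [0, 0, 0, 0, 0, 0, 1]
  ]
}}

```text
t: 4.0
ee_pos: [0.5073, -0.0531, 0.0485]
ee_rot: [0.392, 0.588, 0.393, -0.588]
force: [0.3, -0.9, 0.4]
grip_width: 0.002
```

Run:
```python
from h import *
st()
cv2.imwrite("pics/d_w.png",grab_frame("wrist")[:,:,::-1])
```

```text
t 4.0 jig xy [-1.095e+02 -1.000e-01] z 48.5 F jig [ 0.6 -0.7] 0.4 grip 0.0
tool in jig: [[-0.0, 1.0, 0.001], [0.0, 0.001, -1.0], [-1.0, -0.0, -0.0]] q [-0.03  0.92  0.14  1.89 -0.33  0.35 -1.6 ]
```

View pics/d_w.png

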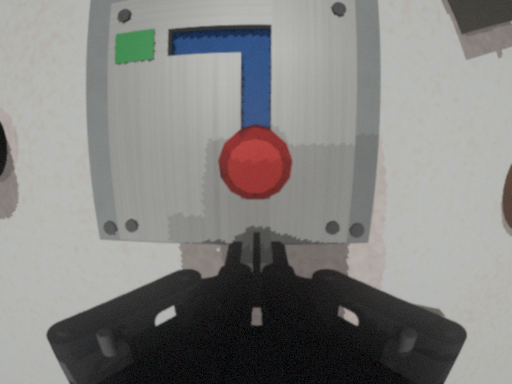

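The fingertips are behind the knob, clear of it, and centred on it (256,160). Now I push along the long leg.

Emit:
{"fn": "step_arm", "kwargs": {
  "steps": [
    [0, 10, 0, 0, 0, 0, 1],
    [0, 10, 0, 0, 0, 0, 1],
    [0, 8, 0, 0, 0, 0, 1],
    [0, 8, 0, 0, 0, 0, 1]
  ]
}}

```text
t: 4.55
ee_pos: [0.5407, -0.067, 0.0483]
ee_rot: [-0.392, -0.588, -0.392, 0.588]
force: [-1.8, 1.3, 2.3]
grip_width: 0.0
```

Emit:
{"fn": "step_arm", "kwargs": {
  "steps": [
    [0, 8, 0, 0, 0, 0, 1],
    [0, 8, 0, 0, 0, 0, 1],
    [0, 8, 0, 0, 0, 0, 1],
    [0, 8, 0, 0, 0, 0, 1]
  ]
}}

```text
t: 5.05
ee_pos: [0.5704, -0.0795, 0.0483]
ee_rot: [-0.392, -0.588, -0.392, 0.588]
force: [-4.6, 0.8, 1.7]
grip_width: -0.001
```

Run:
```python
from h import *
st()
cv2.imwrite("pics/e_w.png",grab_frame("wrist")[:,:,::-1])
```

```text
t 5.05 jig xy [-41.1  -0.2] z 48.3 F jig [-4.6 -1.1] 1.7 grip -0.0
tool in jig: [[-0.0, 1.0, -0.001], [0.0, -0.001, -1.0], [-1.0, -0.0, -0.0]] q [-0.01  0.98  0.18  1.65 -0.3   0.54 -1.61]
```

View pics/e_w.png

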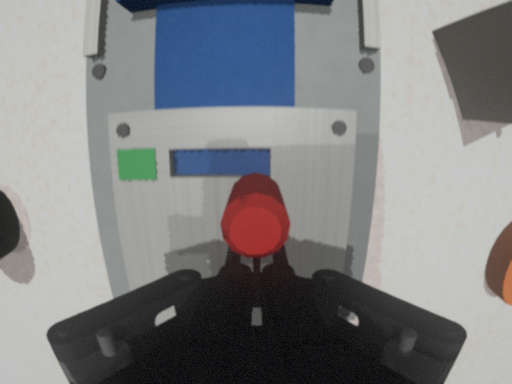

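The knob (256,215) is moving along the slot with the fence, and the corner is about 16 mm ahead. I'll slow down.

Emit:
{"fn": "step_arm", "kwargs": {
  "steps": [
    [0, 4, 0, 0, 0, 0, 1],
    [0, 4, 0, 0, 0, 0, 1],
    [0, 3, 0, 0, 0, 0, 1],
    [0, 0, 0, 0, 0, 0, 1]
  ]
}}

```text
t: 5.6
ee_pos: [0.5804, -0.0836, 0.0483]
ee_rot: [0.392, 0.589, 0.392, -0.588]
force: [-0.7, 0.4, 0.6]
grip_width: -0.002
```

Emit:
{"fn": "step_arm", "kwargs": {
  "steps": [
    [0, 1.5, 0, 0, 0, 0, 1],
    [0, 1.5, 0, 0, 0, 0, 1],
    [0, 1, 0, 0, 0, 0, 1],
    [0, 0, 0, 0, 0, 0, 1]
  ]
}}

```text
t: 6.1
ee_pos: [0.5839, -0.085, 0.0483]
ee_rot: [0.392, 0.588, 0.392, -0.588]
force: [-3.0, -0.4, -0.3]
grip_width: 0.0
```

Run:
```python
from h import *
st()
cv2.imwrite("pics/f_w.png",grab_frame("wrist")[:,:,::-1])
```

```text
t 6.1 jig xy [-26.5  -0.2] z 48.3 F jig [-2.6 -1.6] -0.3 grip 0.0
tool in jig: [[0.0, 1.0, -0.001], [0.0, -0.001, -1.0], [-1.0, 0.0, -0.0]] q [-0.    1.    0.19  1.6  -0.29  0.58 -1.62]
```

View pics/f_w.png

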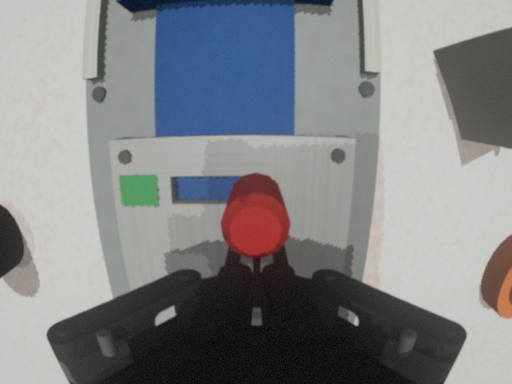

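Emit:
{"fn": "step_arm", "kwargs": {
  "steps": [
    [0, 1, 0, 0, 0, 0, 1],
    [0, 1, 0, 0, 0, 0, 1],
    [0, 0, 0, 0, 0, 0, 1]
  ]
}}

```text
t: 6.52
ee_pos: [0.5857, -0.0858, 0.0483]
ee_rot: [0.392, 0.588, 0.392, -0.588]
force: [-3.3, 0.0, -0.4]
grip_width: -0.002
```

Emit:
{"fn": "step_arm", "kwargs": {
  "steps": [
    [0, 1, 0, 0, 0, 0, 1],
    [0, 0, 0, 0, 0, 0, 1]
  ]
}}

```text
t: 6.78
ee_pos: [0.5867, -0.0862, 0.0483]
ee_rot: [0.392, 0.588, 0.392, -0.588]
force: [-4.1, 0.2, -0.5]
grip_width: -0.0
```

Emit:
{"fn": "step_arm", "kwargs": {
  "steps": [
    [0, 1, 0, 0, 0, 0, 1],
    [0, 0, 0, 0, 0, 0, 1]
  ]
}}

```text
t: 7.02
ee_pos: [0.5876, -0.0866, 0.0483]
ee_rot: [0.392, 0.588, 0.392, -0.588]
force: [-4.7, 0.2, -0.4]
grip_width: -0.005
```

Emit:
{"fn": "step_arm", "kwargs": {
  "steps": [
    [0, 1, 0, 0, 0, 0, 1],
    [0, 0, 0, 0, 0, 0, 1]
  ]
}}

```text
t: 7.28
ee_pos: [0.5883, -0.0869, 0.0483]
ee_rot: [-0.392, -0.588, -0.392, 0.589]
force: [-5.5, -0.6, 1.1]
grip_width: 0.001
```

Emit:
{"fn": "step_arm", "kwargs": {
  "steps": [
    [0, 1, 0, 0, 0, 0, 1],
    [0, 0, 0, 0, 0, 0, 1]
  ]
}}

```text
t: 7.52
ee_pos: [0.5885, -0.087, 0.0482]
ee_rot: [-0.392, -0.588, -0.393, 0.589]
force: [-11.5, 2.5, 4.7]
grip_width: 0.0
```

Run:
```python
from h import *
st()
cv2.imwrite("pics/g_w.png",grab_frame("wrist")[:,:,::-1])
im=grab_frame("scene")[170:270,140:290];cv2.imwrite("pics/g_s.png",cv2.resize(im[:,:,::-1],None,fx=5,fy=5,interpolation=cv2.INTER_CUBIC))
```

```text
t 7.53 jig xy [-21.4  -0.2] z 48.2 F jig [-11.5  -2.1] 4.7 grip 0.0
tool in jig: [[-0.002, 1.0, -0.001], [-0.0, -0.001, -1.0], [-1.0, -0.002, 0.0]] q [ 0.    1.    0.19  1.57 -0.29  0.6  -1.62]
```

View pics/g_w.png

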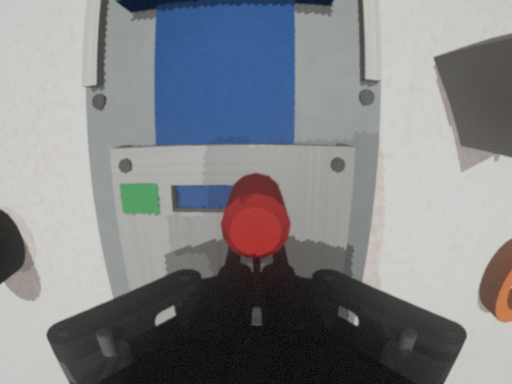

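View pics/g_s.png

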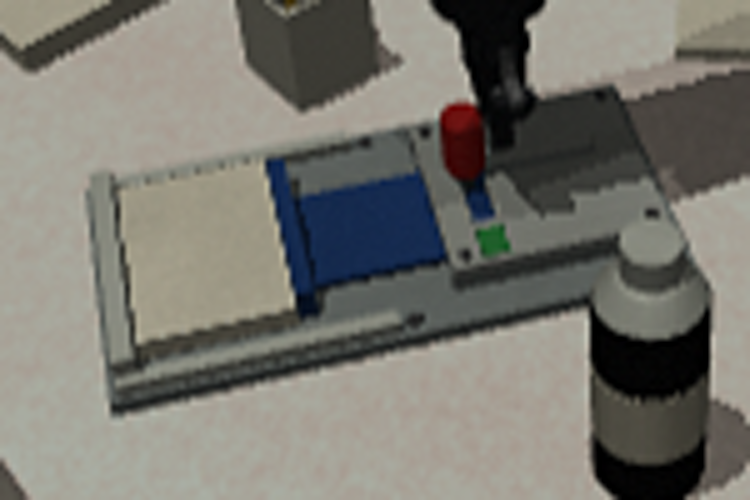

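The knob is hard against the corner wall (11.5 N) at about jig x=+2. In the scene view the board (200,255) lies against the end stop with the fence right behind it. I'll back off, rise, turn 90° and come to the knob's −y side.

Emit:
{"fn": "step_arm", "kwargs": {
  "steps": [
    [0, -6, 0, 0, 0, 0, 1],
    [0, -24, 0, 0, 0, 0, 1],
    [-40, 0, 0, 0, 0, 0, 1],
    [-40, 0, 0, 0, 0, 0, 1],
    [-20, 0, 0, 0, 0, 0, 1],
    [0, 17, 19, 0, 0, 0, 1],
    [0, 17, 19, 0, 0, 0, 1],
    [0, 18, 19, 0, 0, 0, 1],
    [0, 0, 0, 0, 0, 0, 1]
  ]
}}

```text
t: 8.75
ee_pos: [0.5881, -0.1502, 0.1483]
ee_rot: [0.392, 0.589, 0.391, -0.589]
force: [-0.4, 0.5, 0.2]
grip_width: 0.003
```

Emit:
{"fn": "step_arm", "kwargs": {
  "steps": [
    [0, 0, 0, -10, 0, 0, 1],
    [0, 0, 0, -10, 0, 0, 1],
    [0, 0, 0, -10, 0, 0, 1],
    [0, 0, 0, -10, 0, 0, 1],
    [0, 0, 0, -10, 0, 0, 1],
    [0, 0, 0, -10, 0, 0, 1],
    [0, 0, 0, -10, 0, 0, 1],
    [0, 0, 0, -10, 0, 0, 1],
    [0, 0, 0, -10, 0, 0, 1],
    [0, 0, 0, 0, 0, 0, 1]
  ]
}}

```text
t: 10.0
ee_pos: [0.5878, -0.1478, 0.1484]
ee_rot: [0.694, 0.139, 0.693, -0.139]
force: [0.3, 0.4, 0.6]
grip_width: -0.0
```

Run:
```python
from h import *
st()
cv2.imwrite("pics/i_w.png",grab_frame("wrist")[:,:,::-1])
```

```text
t 10.0 jig xy [  1.3 -56.6] z 148.4 F jig [0.2 0.5] 0.6 grip -0.0
tool in jig: [[0.0, 0.001, 1.0], [0.001, 1.0, -0.001], [-1.0, 0.001, 0.0]] q [ 0.3   0.86 -0.22  1.46  0.22  0.84 -0.39]
```

View pics/i_w.png

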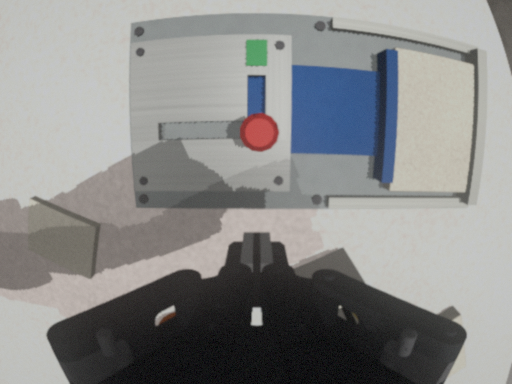

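The fingers (257,245) are in line with the knob (259,131) and the green mark (256,52), clear on the −y side. The fence is still holding the board at the stop. I'll go down 12 mm nearer, to keep away from the caddy.

Emit:
{"fn": "step_arm", "kwargs": {
  "steps": [
    [0, 12, 0, 0, 0, 0, 1],
    [35, 0, 0, 0, 0, 0, 1],
    [35, 0, 0, 0, 0, 0, 1],
    [22, 0, 0, 0, 0, 0, 1],
    [8, 0, 0, 0, 0, 0, 1],
    [0, 0, 0, 0, 0, 0, 1]
  ]
}}

```text
t: 10.8
ee_pos: [0.5926, -0.1367, 0.0485]
ee_rot: [0.693, 0.139, 0.693, -0.139]
force: [1.2, -0.0, 0.0]
grip_width: -0.003
```

Emit:
{"fn": "step_arm", "kwargs": {
  "steps": [
    [0, 8, 0, 0, 0, 0, 1],
    [0, 8, 0, 0, 0, 0, 1],
    [0, 6, 0, 0, 0, 0, 1],
    [0, 6, 0, 0, 0, 0, 1],
    [0, 0, 0, 0, 0, 0, 1]
  ]
}}

```text
t: 11.42
ee_pos: [0.6033, -0.1109, 0.0483]
ee_rot: [0.693, 0.139, 0.693, -0.139]
force: [0.2, 0.8, -1.0]
grip_width: -0.002
```

Run:
```python
from h import *
st()
cv2.imwrite("pics/j_w.png",grab_frame("wrist")[:,:,::-1])
```

```text
t 11.43 jig xy [  1.4 -16.6] z 48.3 F jig [-0.1  0.8] -1.0 grip -0.0
tool in jig: [[0.0, 0.0, 1.0], [0.0, 1.0, -0.0], [-1.0, 0.0, 0.0]] q [ 0.21  1.01 -0.18  1.5   0.24  0.66 -0.47]
```

View pics/j_w.png

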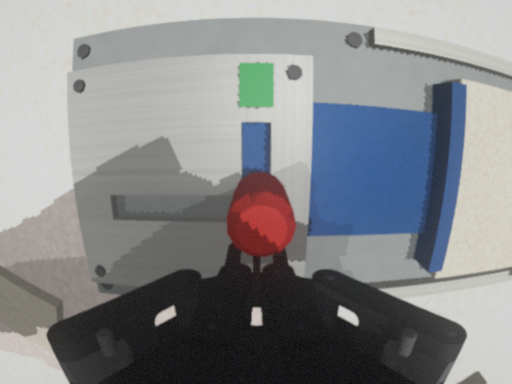

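The knob has entered the short leg at y≈7 mm, and it points at the green mark (256,85). I'll keep pushing.

Emit:
{"fn": "step_arm", "kwargs": {
  "steps": [
    [0, 6, 0, 0, 0, 0, 1],
    [0, 6, 0, 0, 0, 0, 1],
    [0, 6, 0, 0, 0, 0, 1],
    [0, 5, 0, 0, 0, 0, 1],
    [0, 4, 0, 0, 0, 0, 1],
    [0, 0, 0, 0, 0, 0, 1]
  ]
}}

```text
t: 12.22
ee_pos: [0.6137, -0.0859, 0.0483]
ee_rot: [0.693, 0.139, 0.693, -0.138]
force: [0.0, -0.1, 0.1]
grip_width: 0.001
```

Emit:
{"fn": "step_arm", "kwargs": {
  "steps": [
    [0, 2, 0, 0, 0, 0, 1],
    [0, 1, 0, 0, 0, 0, 1],
    [0, 0, 0, 0, 0, 0, 1]
  ]
}}

```text
t: 12.6
ee_pos: [0.6146, -0.0838, 0.0483]
ee_rot: [0.693, 0.139, 0.693, -0.139]
force: [-0.5, -1.0, 0.6]
grip_width: -0.005
```

Emit:
{"fn": "step_arm", "kwargs": {
  "steps": [
    [0, 1, 0, 0, 0, 0, 1],
    [0, 1, 0, 0, 0, 0, 1],
    [0, 0, 0, 0, 0, 0, 1]
  ]
}}

```text
t: 12.98
ee_pos: [0.6155, -0.0818, 0.0483]
ee_rot: [0.693, 0.139, 0.693, -0.139]
force: [-0.6, -2.4, 0.1]
grip_width: 0.002
```

Run:
```python
from h import *
st()
cv2.imwrite("pics/k_w.png",grab_frame("wrist")[:,:,::-1])
```

```text
t 12.97 jig xy [ 1.4 14.9] z 48.3 F jig [ 0.3 -2.4] 0.1 grip 0.0
tool in jig: [[-0.0, 0.001, 1.0], [0.0, 1.0, -0.001], [-1.0, 0.0, -0.0]] q [ 0.16  1.02 -0.17  1.47  0.23  0.68 -0.51]
```

View pics/k_w.png

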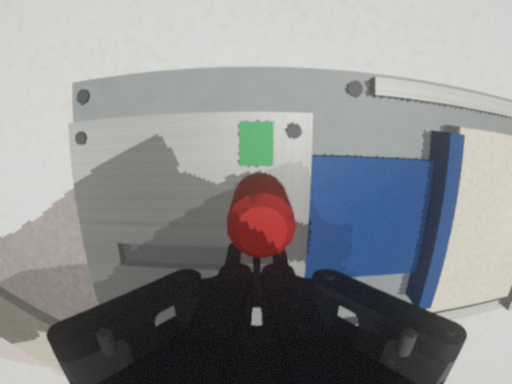

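The knob is close to the end, at y≈38 mm. I'll go on to the hard stop.

Emit:
{"fn": "step_arm", "kwargs": {
  "steps": [
    [0, 1, 0, 0, 0, 0, 1],
    [0, 1, 0, 0, 0, 0, 1],
    [0, 0, 0, 0, 0, 0, 1]
  ]
}}

```text
t: 13.4
ee_pos: [0.6163, -0.0799, 0.0483]
ee_rot: [0.693, 0.139, 0.693, -0.139]
force: [-1.4, -1.7, -0.3]
grip_width: -0.001
```

Emit:
{"fn": "step_arm", "kwargs": {
  "steps": [
    [0, 1, 0, 0, 0, 0, 1],
    [0, 0, 0, 0, 0, 0, 1]
  ]
}}

```text
t: 13.65
ee_pos: [0.6165, -0.0794, 0.0483]
ee_rot: [0.693, 0.139, 0.693, -0.139]
force: [-1.7, -4.7, 0.2]
grip_width: -0.0
```

Emit:
{"fn": "step_arm", "kwargs": {
  "steps": [
    [0, 1, 0, 0, 0, 0, 1],
    [0, 0, 0, 0, 0, 0, 1]
  ]
}}

```text
t: 13.9
ee_pos: [0.6165, -0.0792, 0.0483]
ee_rot: [0.693, 0.139, 0.694, -0.14]
force: [-4.6, -8.5, 3.4]
grip_width: -0.001
```

The hard stop is reached: the force rises to 9.7 N with no travel. I'll back off the way I came, rise, and check.

Emit:
{"fn": "step_arm", "kwargs": {
  "steps": [
    [0, -6, 0, 0, 0, 0, 1],
    [0, -24, 0, 0, 0, 0, 1],
    [-35, 0, 0, 0, 0, 0, 1],
    [-50, 0, 0, 0, 0, 0, 1],
    [-50, 0, 0, 0, 0, 0, 1],
    [-30, 0, 0, 0, 0, 0, 1],
    [0, -20, -50, 0, 0, 0, 1],
    [0, -20, -50, 0, 0, 0, 1],
    [0, 0, 0, 0, 0, 0, 1]
  ]
}}

```text
t: 15.02
ee_pos: [0.4946, -0.1044, 0.2138]
ee_rot: [0.693, 0.139, 0.694, -0.139]
force: [1.3, -0.8, 1.2]
grip_width: 0.002
```

Run:
```python
from h import *
st()
S,T=cam("scene"),cam("top")
def jf(X): c,s=np.cos(p[2]),np.sin(p[2]);d=(X[:2]-p[:2])*1e3;return np.array([c*d[0]+s*d[1],-s*d[0]+c*d[1]]).round(1)
for n,c in(("scene",S),("top",T)):
    f=grab_frame(n);im=f.astype(int);m=(im[:,:,0]>70)&(im[:,:,0]>2.2*im[:,:,1])&(im[:,:,0]>2.2*im[:,:,2])
    k,l,sx,ce=cv2.connectedComponentsWithStats(m.astype(np.uint8))
    for i in range(1,k):
        if sx[i,4]>20:print(n,sx[i],ce[i],jf(atz(c,ce[i],.084)))
    a=f[60:230,200:370] if n=="top" else f[170:270,140:290]
    k=3.4 if n=="top" else 5
    cv2.imwrite(f"pics/l_{n}.png",cv2.resize(a[:,:,::-1],None,fx=k,fy=k,interpolation=cv2.INTER_CUBIC))
    for l in("can_mid","tape_mid","caddy_mid"):
        r=trace(l,n);print(l,n,[(round(x["conf"],2),x["at"].round(1) if hasattr(x["at"],"round") else x["at"]) for x in r[:1]])
```

```text
t 15.03 jig xy [-101.5  -52.3] z 213.8 F jig [ 1.5 -0.3] 1.2 grip 0.0
tool in jig: [[-0.002, 0.001, 1.0], [-0.001, 1.0, -0.001], [-1.0, -0.001, -0.002]] q [ 0.27  0.63 -0.23  1.75  0.19  0.78 -0.45]
scene [230 151  21  16 132] [239.9469697  157.39393939] [ -69.6 -178.1]
scene [231 199   8   7  41] [234.53658537 201.68292683] [ 4.1 43.4]
can_mid scene [(0.81, [268.1, 241.8])]
tape_mid scene [(0.83, [241.7, 161.1])]
caddy_mid scene [(0.58, [201.3, 171.2])]
top [253 151   8   4  23] [256.34782609 152.91304348] [ 9.  44.9]
can_mid top [(0.66, [179.7, 141.6])]
tape_mid top [(0.95, [349.1, 235.6])]
caddy_mid top [(0.89, [340.1, 162.5])]
```

View pics/l_top.png

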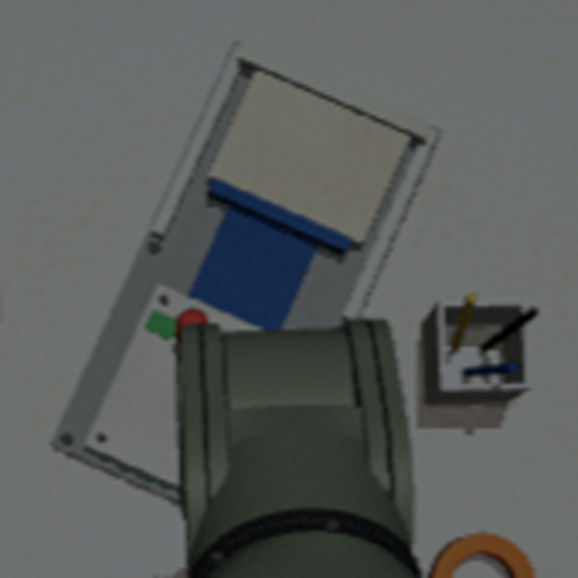

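View pics/l_scene.png

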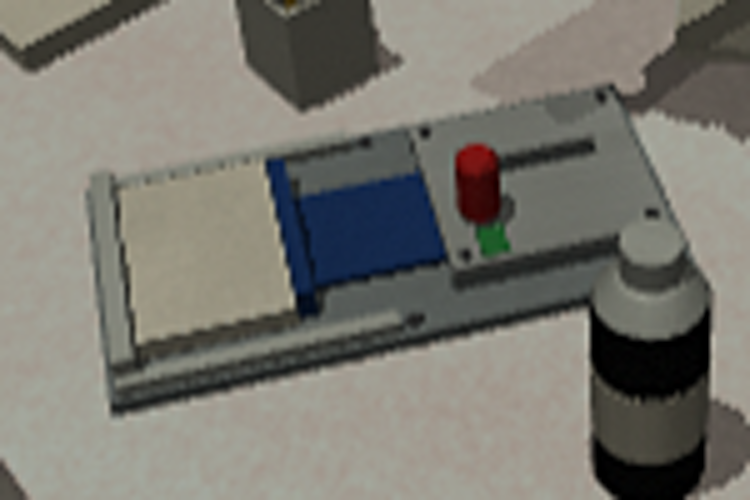

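The knob (478,183 in the scene crop) stands next to the green mark, the board is against the stop, and the can, tape and caddy are in their old places. The arm is clear, so I'm handing in.

```bash
python3 -c "
from workcell import *
print(sign_off())"
```

```text
the job is handed in; nothing more can be done
None
```

The board is locked in the jig. I handed the job in at about 15.5 s of the 42 s allowed.

**What I did:** With the gripper shut, I pushed the knob from outside along the long leg until it hit the corner wall (11.5 N). I then backed off, turned 90°, and pushed it sideways to the hard stop at the closed end of the short leg (about 9.7 N). After that I moved the arm clear.

**Last checks:**
- **Knob:** it stands beside the green mark. From the finger contact at the stop it is at about jig (1 to 2, 41) mm.
- **Board:** it lies against the end stop with the fence right behind it.
- **Bystanders:** the can, tape roll and caddy look unmoved in both views. The networks' points for the tape and caddy shifted by up to about 5 pixels. I put that down to network scatter, because the pictures show no change.

**Disagreement:** the scene camera put the knob at (4.1, 43.4) mm, about 3 to 4 mm from target. I put that down to calibration error and the coarse colour blob. The top camera's figure of (9, 45) mm is not usable because the arm covered part of the knob.

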